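Open the push-to-open tile cupboard

TASK

Open the wider of the two small cupboards with your fingertips alone: press its door in near the free edge until the catch lets go, draw back so that it springs ajar by itself, then reach behind the door and push it wide open, about square to the front, and leave it standing so. Do not grip, lift or ram anything; leave the narrow cupboard shut and everything else where it stands.

Things in the scene. Friction and masses are not known exactly. Their poses are not given: they have to be found in the camera images.
- wide_cupboard: Fixed plywood cupboard with a plain white door and no handle: 180 mm wide (y), 120 mm deep (x), 140 mm high. Origin: centre of its underside; its own -x axis points out of the front, towards the robot at yaw 0. The wider of the two, at left or right; two jars inside. The inside of its door is plain, but for a catch pin standing out 35 mm near the free edge, over 75 mm below the top.
- narrow_cupboard: Fixed plywood cupboard with a plain white door and no handle: 110 mm wide (y), 120 mm deep (x), 140 mm high. Origin: centre of its underside; its own -x axis points out of the front, towards the robot at yaw 0. The narrower one, otherwise alike, with the same catch; stays shut.
- wide_door (a joint): Door angle, rad: 0 shut and caught, negative pressed in (stop at -0.04, 7 mm at the free edge), positive open towards the robot, stop at 1.5. Pressed 4 to 6 mm in near the free edge (about 4 to 6 N) the catch lets go; when the push is withdrawn a spring swings the door to about 0.5 rad within about 1 s. It does not catch again. From there a push under 4 N moves it and it stays where left.
- narrow_door (a joint): Door angle, rad: 0 shut and caught, negative pressed in (stop at -0.07, 7 mm at the free edge), positive open towards the robot, stop at 1.5. 
- wide_door_press (a point): On the door's outer face, 25 mm from its free (right, -y) edge, 35 mm below the cupboard's top: a good place to press. Moves with the door: x points square into the door, y along it towards the hinge, z up. Door 12 mm thick, 180 mm wide, 136 mm high; shut, its outer face stands 20 mm before the carcass (8 mm gap behind it).
- wide_door_hinge (a point): On the upright hinge axis, at the cupboard's left (+y) front edge, 8 mm in front of the carcass, in the plane of the door's inner face, 35 mm below the cupboard's top.
- tape_roll: Loose roll of masking tape, 83 mm across, 19 mm high, lying on top of the wide cupboard towards the hinge side. Origin: centre of its underside.
- jar_red: Loose jar with black lid, 49 mm across, 59 mm high, on top of the narrow cupboard. Origin: centre of its underside.
- jar_gold: Loose jar with white lid, 49 mm across, 66 mm high, on the desk in front of the narrow cupboard. Origin: centre of its underside.
- jar_aqua: Loose jar with white lid, 55 mm across, 74 mm high, on the desk in front of the narrow cupboard, left of the other jar. Origin: centre of its underside.
- glue_pot: Loose glue pot with cap, 66 mm across, 111 mm high, on the right of the desk. Origin: centre of its underside.
- glue_brush: Loose flat brush, 12x177x12 mm, on the left of the desk, its length along its y. Origin: centre of its underside.
Things that resemble listed ones, but are neither listed nor needed, are in the scene too. Leave any yellow look-alike of the narrow_cupboard alone.

How it is judged:
By the outcome, as a careful person would: the job done as asked, in the order asked, and still so for the second after the job is handed in, with the robot touching nothing.
It also fails if it takes over 51 s, if anything falls off the work surface, if the arm or the gripper's body presses on something with over 40 N, if the wrist force passes 120 N, or if a joint passes its speed limit or range.

ROBOT

A 7-joint arm with a two-finger parallel gripper is mounted at the origin on the work surface; the furniture and walls round the work are solid. World frame = base frame: x ahead of the robot, y to its left, z up, the work surface at z = 0. Lengths are in m, angles in rad, forces in N, time in s.
With the tool pointing down it reaches from about 0.375 to 0.925 m from the base axis. Payload 3.1 kg.
Tool frame: the origin (TCP) lies midway between the tips of the shut fingers; the grasp point (between the pads) lies 19 mm behind it; z points along the fingers, y is the line along which they close (so a half turn about z gives the same grasp; the last joint's range is limited). The gripper opens to 85 mm and grips with 20 to 120 N. Pads are 22 mm wide; open, the fingers measure 114 mm over their backs; the gripper's body (76 mm by 85 mm) begins 54 mm behind the grasp point. The pads swing forward as they close: fully open they stand 13 mm farther back than shut.
Start: joints at [-1.203, 0.383, 0.044, 1.598, -0.018, 1.161, -0.05], TCP at [0.292, 0.581, 0.231] pointing down, gripper open.
Joint ranges: [-2.61, 2.61], [-0.41, 2.15], [-1.48, 1.57], [0, 2.5], [-1.57, 4.71], [0.05, 1.97], [-2.85, 2.85]. Speed limits (rad/s): [2.79, 2.79, 3.14, 3.14, 3.14, 3.14, 3.14].

INTERFACE

Orientations are given as a 3x3 rotation matrix whose columns are the frame's x, y, z axes.
In Python, from plant import arm gives the robot as it stands.
- The arm moves only by the shell command python3 -m crank 'ROWS'. ROWS is JSON, a list of rows, each an object with "rot": the turn, a rotation vector about the tool's x, y, z in rad, a list of three; "xyz": the shift along the tool's x, y, z in cm, a list of three; "claw": the opening in per cent of the stroke, from 0 (shut) to 100 (fully open). A call has 1 to 20 rows; each row is the pose to reach, as a shift and turn from the pose commanded when the call began, along the tool's axes at that moment; what a row does not reach only later rows make up. A row lasts 1/8 s, in which the tool goes at most 62.5 mm and 10.7 degrees, less where a joint would pass 70% of its speed; a pose out of reach is approached as far as the arm can. A call with a gripper value outside its range is refused whole. The fingers move at their own pace and stop on an object; the grip force is fixed at half the most. Time passes only in rows, so rows that repeat a pose let the fingers close. It gives the time, the measured TCP pose, the force, the opening and the grip force at its end, in the units of the state.
- arm.sense(): the state, without advancing time (a new reading comes with each control period).
- arm.capture(name): name is "scene" or "top" or "wrist"; returns a dict with "img" (400x640x3 uint8, red, green, blue), "range_z" (400x640 float32, m along the optical axis (not along the pixel's ray), 0 where there is no reading), "K" (3x3 intrinsics, pixels), "rvec" (rotation vector, rad) and "tvec" (3), from world to camera coordinates, as OpenCV has them; the wrist camera has in their place "tool_from_camera" (4x4, takes a point from camera to tool coordinates, whose origin is the TCP and whose axes are the flange's). Camera axes: x right, y down, z forward; pixel columns grow to the right and rows downward; lengths in m; the calibration is good to about 2 mm. A picture is of the moment at which its call begins: read the wrist's pose just before it.
- arm.close_job(): hands the job in; it is judged then, once.
The state is a dict: "time": time; "q": joint angles; "qd": joint speeds; "joint_torque": joint torques, N m; "ee_pos": TCP position; "orientation": TCP orientation; "contact_force": force on the tool from outside, world axes, zero at the start; "moment": the same for the moment, N m; "gripper_width": opening from 0.0 (shut) to 1.0 (fully open); "gripper_force": force on a finger pad.
Only numpy, scipy, OpenCV 4.12 (cv2) and the standard library are available. Lean on these libraries where they do the work, as an engineer would, in place of code of your own. Each camera call takes 0.05 s, during which the arm holds its last target. There are 200 camera calls.

## Working session

There is one attempt and no reset: what is moved stays moved. The work goes in short steps, Python scripts to look and compute and a shell command to move; the robot and the scene stay as the last step left them, time stands still between calls to the robot, and variables do not carry over. Pictures are saved under pics/ and viewed, at most 10 in all, crops included, and the job is handed in when it is done.

```bash
ls; mkdir -p pics; python3 - <<'E'
from plant import arm
import numpy as np,cv2
s=arm.sense();print(s['time'],s['ee_pos'],np.round(s['orientation'],3),s['contact_force'])
a=arm.capture('scene');b=arm.capture('top')
for n,c in(('scene',a),('top',b)):
    np.savez(f'{n}.npz',**c);print(c['K'],c['rvec'],c['tvec']); cv2.imwrite(f'pics/{n}.png',c['img'][...,::-1])
E
```

```text
pics
0.0 [0.29153274 0.57991013 0.22988861] [[-0.894  0.449 -0.001]
 [ 0.449  0.893 -0.002]
 [-0.    -0.003 -1.   ]] [-0.79730791  0.07515078 -1.25734892]
[[403.31972632   0.         326.42949655]
 [  0.         403.31972632 196.33262056]
 [  0.           0.           1.        ]] [ 0.24699503  2.6972791  -1.39495891] [0.49344618 0.06234846 1.32977929]
[[434.54533919   0.         323.21421049]
 [  0.         434.54533919 199.60782901]
 [  0.           0.           1.        ]] [ 1.70809593 -1.98982943  0.69266058] [0.03640347 0.47076254 1.13053924]
```

View pics/scene.png

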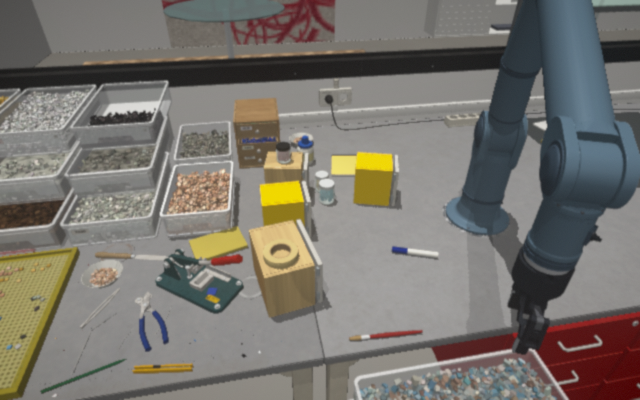

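View pics/top.png

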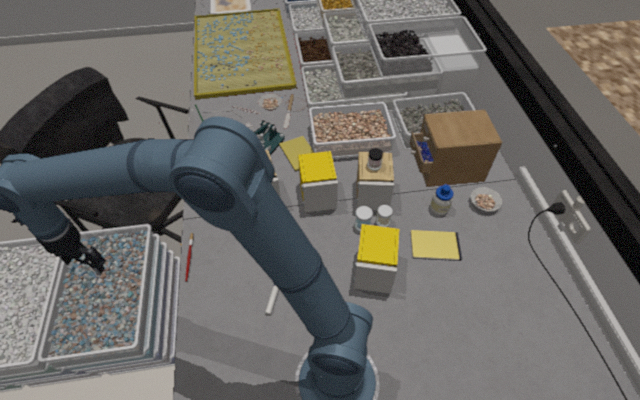

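The scene picture shows four box candidates. The wooden one with the tape roll at (282,265) is the wide cupboard. The wooden one with a black-lidded jar at (285,165) is the narrow one. The yellow look-alikes are at (283,205) and (375,180). In the top view the wide cupboard is hidden behind the arm. I choose (282,265), and will check it in a close crop and locate it from its top-surface points.

```bash
cat > h.py <<'E'
import numpy as np,cv2
def cloud(c):
    R=cv2.Rodrigues(c['rvec'])[0];d=c['range_z'].astype(float)
    v,u=np.indices(d.shape);r=np.stack([u,v,np.ones_like(u)],-1)@np.linalg.inv(c['K']).T
    P=(r*d[...,None]-c['tvec'])@R; P[d==0]=np.nan
    return P
def rect(P,zlo,zhi,box,mask=None):
    u0,v0,u1,v1=box;m=np.zeros(P.shape[:2],bool);m[v0:v1,u0:u1]=1
    m&=(P[...,2]>zlo)&(P[...,2]<zhi)
    if mask is not None:m&=mask
    return P[m]
E
python3 - <<'E'
from h import *
c=np.load('scene.npz');P=cloud(c)
def rep(n,box,lo,hi,mask=None):
    q=rect(P,lo,hi,box,mask);print(n,len(q),'zmed',np.nanmedian(q[:,2]),cv2.minAreaRect(q[:,:2].astype(np.float32)),np.percentile(q[:,:2],[1,99],axis=0).round(3).tolist())
hsv=cv2.cvtColor(c['img'],cv2.COLOR_RGB2HSV);white=(hsv[...,1]<50)
rep('top',(240,205,330,325),.132,.147)
rep('topwood',(240,205,330,325),.132,.147,~white)
rep('doorwhite',(295,215,330,310),.03,.145,white)
rep('yellow',(255,175,315,240),.125,.15,hsv[...,1]>180)
rep('tape',(255,230,305,280),.152,.166)
rep('yellow2',(350,145,402,205),.125,.15)
for p in[(327,190),(321,175),(335,166)]:print(p,P[p[1],p[0]])
for uv in[(313,225),(318,255),(321,290),(316,300),(308,240),(310,215),(318,300)]:print(uv,P[uv[1],uv[0]].round(3))
img=cv2.resize(c['img'][130:330,220:420],None,fx=3,fy=3,interpolation=cv2.INTER_CUBIC);cv2.imwrite('pics/crop.png',img[...,::-1])
E
```

```text
top 2238 zmed 0.13956492798936715 ((0.6548259258270264, 0.14552998542785645), (0.1407608687877655, 0.2751889228820801), 9.643403053283691) [[0.571, 0.015], [0.723, 0.287]]
topwood 1983 zmed 0.13978537130929813 ((0.6616404056549072, 0.1478348672389984), (0.13057926297187805, 0.27725768089294434), 5.7070393562316895) [[0.589, 0.015], [0.724, 0.287]]
doorwhite 642 zmed 0.12423575331752675 ((0.5810632109642029, 0.12356416881084442), (0.30387499928474426, 0.046432264149188995), 87.39289855957031) [[0.555, -0.007], [0.602, 0.273]]
yellow 1025 zmed 0.13941245856399564 ((0.632026731967926, -0.040488310158252716), (0.11896533519029617, 0.11828485131263733), 89.67330932617188) [[0.575, -0.093], [0.69, 0.018]]
tape 566 zmed 0.15846037826057713 ((0.6587191224098206, 0.22776038944721222), (0.08553539961576462, 0.08021970838308334), 82.84876251220703) [[0.62, 0.188], [0.698, 0.269]]
yellow2 827 zmed 0.13932484171270412 ((0.3020702004432678, -0.1654253602027893), (0.11652657389640808, 0.13953980803489685), 72.71003723144531) [[0.23, -0.23], [0.38, -0.097]]
(327, 190) [ 0.47384862 -0.14281957  0.06050239]
(321, 175) [ 0.47943688 -0.22453093  0.06893823]
(335, 166) [ 0.3991277  -0.36688764  0.01275949]
(313, 225) [ 0.537 -0.048 -0.004]
(318, 255) [0.569 0.237 0.139]
(321, 290) [0.567 0.267 0.047]
(316, 300) [0.579 0.258 0.003]
(308, 240) [0.585 0.178 0.137]
(310, 215) [0.554 0.011 0.085]
(318, 300) [0.575 0.269 0.015]
```

View pics/crop.png

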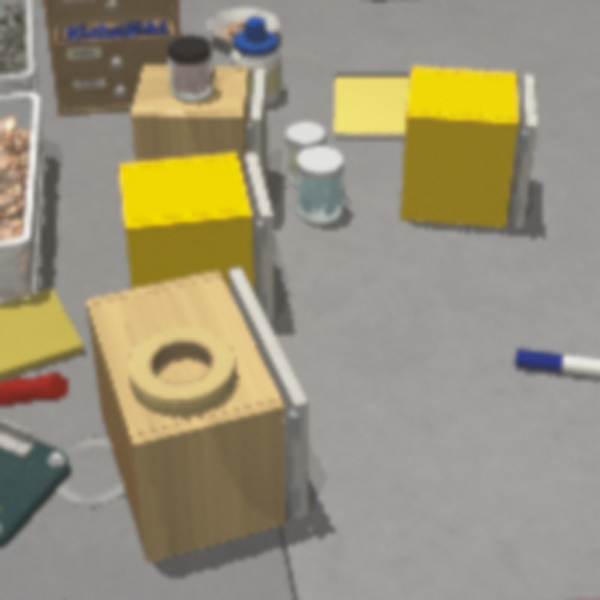

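The crop confirms it. The wide wooden cupboard carries the tape, and its white door strip runs from scene pixel (299,221) to (320,263). A yellow box sits just beyond its free edge. I'll refine the pose by fitting the edges.

```bash
python3 - <<'E'
from h import *
c=np.load('scene.npz');P=cloud(c)
hsv=cv2.cvtColor(c['img'],cv2.COLOR_RGB2HSV)
# top-plane: wood vs door, pixel ray onto plane z
def ray(u,v,z):
    R=cv2.Rodrigues(c['rvec'])[0];C=-R.T@c['tvec'];d=R.T@np.linalg.inv(c['K'])@[u,v,1];return C+d*(z-C[2])/d[2]
S=lambda x,y:(220+x/3,130+y/3)
for n,p in dict(woodNF=(285,405),woodFF=(232,272),woodFB=(88,300),woodNB=(133,440),doorNout=(307,400),doorFout=(243,268),doorNin=(293,404),doorFin=(231,270)).items():print(n,ray(*S(*p),.139).round(4))
yel=(hsv[...,1]>180)
m=np.zeros(yel.shape,bool);m[215:285,245:330]=1
m&=(abs(P[...,2]-.139)<.007)&~yel&(P[...,1]>.06)
q=P[m];sat=hsv[m][:,1]
w=q[sat>70];d=q[sat<50]
r=cv2.minAreaRect(w[:,:2].astype(np.float32));print('wood',r,cv2.boxPoints(r).round(3).tolist());print('door',len(d),cv2.minAreaRect(d[:,:2].astype(np.float32)))
print(cv2.fitLine(d[:,:2].astype(np.float32),cv2.DIST_HUBER,0,.01,.01).ravel(),d[:,1].min(),d[:,1].max())
y=P[yel&(abs(P[...,2]-.139)<.007)&(P[...,0]>.5)];r=cv2.minAreaRect(y[:,:2].astype(np.float32));print('yel',cv2.boxPoints(r).round(3).tolist())
E
```

```text
woodNF [0.5821 0.2697 0.139 ]
woodFF [0.6014 0.0985 0.139 ]
woodFB [0.7284 0.1151 0.139 ]
woodNB [0.7006 0.2857 0.139 ]
doorNout [0.5643 0.2674 0.139 ]
doorFout [0.591  0.0946 0.139 ]
doorNin [0.5758 0.2697 0.139 ]
doorFin [0.6019 0.0955 0.139 ]
wood ((0.6538057923316956, 0.19118618965148926), (0.12818710505962372, 0.18409878015518188), 9.120542526245117) [[0.5759999752044678, 0.2720000147819519], [0.6050000190734863, 0.09000000357627869], [0.7319999933242798, 0.10999999940395355], [0.7020000219345093, 0.2919999957084656]]
door 255 ((0.5842424035072327, 0.18055331707000732), (0.013167749159038067, 0.17922571301460266), 9.715750694274902)
[ 0.16863391 -0.98567873  0.58353853  0.19021563] 0.09260800377155103 0.2692292252105072
yel [[0.5360000133514404, -0.07599999755620956], [0.6679999828338623, -0.1340000033378601], [0.8209999799728394, 0.2160000056028366], [0.6890000104904175, 0.27399998903274536]]
```

The wide cupboard's yaw is about 9.4°. That puts the press point near (0.587, 0.116, 0.105) and the hinge near (0.572, 0.269). Next I move to a standoff high in front of the press point with the fingers shut and the tool turned square to the door.

```bash
python3 -m crank '[{"rot":[0,0,-0.03],"xyz":[-2,-1.5,0],"claw":0},{"rot":[0,0,-0.08],"xyz":[-5.5,-4,0],"claw":0},{"rot":[0,0,-0.14],"xyz":[-9.5,-7,0],"claw":0},{"rot":[0,0,-0.21],"xyz":[-14,-10,0],"claw":0},{"rot":[0,0,-0.28],"xyz":[-18.5,-13.3,0],"claw":0},{"rot":[0,0,-0.35],"xyz":[-23,-16.6,0],"claw":0},{"rot":[0,0,-0.42],"xyz":[-27.5,-20,0],"claw":0},{"rot":[0,0,-0.48],"xyz":[-32,-23,0],"claw":0},{"rot":[0,0,-0.54],"xyz":[-36.5,-26.5,0],"claw":0},{"rot":[0,0,-0.59],"xyz":[-40,-29,0],"claw":0},{"rot":[0,0,-0.62],"xyz":[-42.5,-30.7,0],"claw":0},{"rot":[0,0,-0.63],"xyz":[-43.3,-31.2,0],"claw":0},{"rot":[0,0,-0.63],"xyz":[-43.3,-31.2,0],"claw":0},{"rot":[0,0,-0.63],"xyz":[-43.3,-31.2,0],"claw":0}]'
python3 - <<'E'
from h import *
from plant import arm
s=arm.sense();R=np.array(s['orientation']);p=np.array(s['ee_pos']);print(s['time'],p.round(4),R.round(3),np.round(s['contact_force'],2),s['gripper_width'])
w=arm.capture('wrist');c=arm.capture('scene');np.savez('wrist1.npz',**w);T=w['tool_from_camera'];print(np.round(T,3))
im=np.hstack([w['img'],]);cv2.imwrite('pics/w1.png',im[...,::-1])
d=w['range_z'].astype(float);v,u=np.indices(d.shape);r=np.stack([u,v,np.ones_like(u)],-1)@np.linalg.inv(w['K']).T*d[...,None]
P=(r@T[:3,:3].T+T[:3,3])@R.T+p;P[d==0]=np.nan;np.save('w1P.npy',P)
sat=cv2.cvtColor(w['img'],cv2.COLOR_RGB2HSV)[...,1]
m=(abs(P[...,2]-.138)<.008)&(sat<60)&(P[...,1]>.05)&(P[...,0]>.52);q=P[m][:,:2].astype(np.float32)
print(len(q),np.median(P[m][:,2]));print(cv2.minAreaRect(q),cv2.boxPoints(cv2.minAreaRect(q)).tolist())
E
```

```text
time: 1.85
ee_pos: [0.5378, 0.1097, 0.231]
orientation: [[-0.986, -0.166, -0.001], [-0.166, 0.986, 0.001], [0.001, 0.001, -1.0]]
contact_force: [-0.3, 0.4, -0.6]
gripper_width: -0.001
gripper_force: 0.0
1.85 [0.5378 0.1097 0.231 ] [[-0.986 -0.166 -0.001]
 [-0.166  0.986  0.001]
 [ 0.001  0.001 -1.   ]] [-0.27  0.36 -0.62] -0.0014485390659892228
[[ 0.    -0.957 -0.291  0.073]
 [ 1.    -0.     0.001  0.   ]
 [-0.001 -0.291  0.957 -0.143]
 [ 0.     0.     0.     1.   ]]
2567 0.13791514142684314
((0.5861644744873047, 0.1874004751443863), (0.18906782567501068, 0.061128731817007065), 82.97411346435547) [[0.5442664623260498, 0.0973149836063385], [0.6049361228942871, 0.08983784914016724], [0.6280624866485596, 0.2774859666824341], [0.5673928260803223, 0.28496310114860535]]
```

View pics/w1.png

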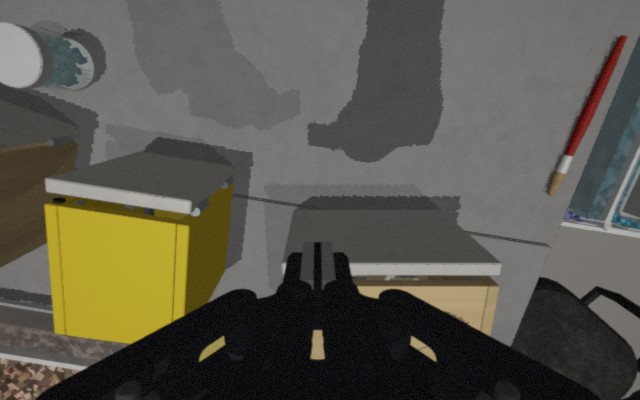

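The wrist view shows the wide door's top edge running from the free end at (284,268) to the hinge end at (498,268). It is level in the image, so the tool is square to the door. The yellow box is to the left. I'll cast rays for the edge points.

```bash
python3 - <<'E'
from h import *
w=np.load('wrist1.npz');P=np.load('w1P.npy');p=np.array([.5378,.1097,.231])
R=np.array([[-.986,-.166,-.001],[-.166,.986,.001],[.001,.001,-1]]);T=w['tool_from_camera']
g=cv2.cvtColor(w['img'],cv2.COLOR_RGB2GRAY)
def ray(u,v,z=.138):
    d=R@T[:3,:3]@np.linalg.inv(w['K'])@[u,v,1];C=p+R@T[:3,3];return C+d*(z-C[2])/d[2]
for u in(380,440,480):print(u,[(v,int(g[v,u])) for v in range(254,282,2)])
print(266,[(u,int(g[268,u])) for u in range(276,294,2)],[(u,int(g[268,u])) for u in range(490,508,2)])
a=ray(285,264);b=ray(498,264);c=ray(400,264);e=ray(400,275);print(a,b,c,e,np.linalg.norm(a-b),np.degrees(np.arctan2(-(b-a)[0],(b-a)[1])))
t=(b-a)/np.linalg.norm(b-a)
for q in(a,b,c,e):print('tool',(R.T@(q-p)).round(4))
for k in [(230,265),(190,205),(55,190)]:print(k,ray(*k))
E
```

```text
380 [(254, 76), (256, 74), (258, 75), (260, 75), (262, 95), (264, 152), (266, 168), (268, 169), (270, 170), (272, 167), (274, 158), (276, 86), (278, 80), (280, 70)]
440 [(254, 72), (256, 72), (258, 74), (260, 73), (262, 95), (264, 153), (266, 170), (268, 169), (270, 169), (272, 167), (274, 157), (276, 67), (278, 62), (280, 62)]
480 [(254, 76), (256, 73), (258, 73), (260, 72), (262, 94), (264, 150), (266, 165), (268, 168), (270, 165), (272, 165), (274, 158), (276, 73), (278, 60), (280, 62)]
266 [(276, 107), (278, 109), (280, 112), (282, 142), (284, 164), (286, 46), (288, 15), (290, 16), (292, 20)] [(490, 166), (492, 167), (494, 164), (496, 164), (498, 162), (500, 150), (502, 116), (504, 115), (506, 117)]
[0.59534775 0.09371795 0.138     ] [0.56674439 0.26449574 0.138     ] [0.57991542 0.18585745 0.138     ] [0.58971277 0.18826775 0.138     ] 0.17315659485593576 9.508144505903918
tool [-0.0542 -0.0254  0.0929]
tool [-0.0543  0.1477  0.0931]
tool [-0.0543  0.068   0.093 ]
tool [-0.0643  0.0688  0.093 ]
(230, 265) [0.60362296 0.04978522 0.138     ]
(190, 205) [0.55750288 0.01500957 0.138     ]
(55, 190) [ 0.56240387 -0.08604476  0.138     ]
```

Descend with the fingers shut, then approach to about 4 mm short of the door.

```bash
python3 -m crank '[{"rot":[0,0,0],"xyz":[0,-0.2,1.5],"claw":0},{"rot":[0,0,0],"xyz":[0,-0.5,4.5],"claw":0},{"rot":[0,0,0],"xyz":[0,-0.5,8],"claw":0},{"rot":[0,0,0],"xyz":[0,-0.5,11],"claw":0},{"rot":[0,0,0],"xyz":[-0.5,-0.5,12.7],"claw":0},{"rot":[0,0,0],"xyz":[-2,-0.5,12.7],"claw":0},{"rot":[0,0,0],"xyz":[-3.2,-0.5,12.7],"claw":0},{"rot":[0,0,0],"xyz":[-3.7,-0.5,12.7],"claw":0},{"rot":[0,0,0],"xyz":[-3.9,-0.5,12.7],"claw":0},{"rot":[0,0,0],"xyz":[-3.9,-0.5,12.7],"claw":0}]'
```

```text
time: 3.2
ee_pos: [0.5781, 0.109, 0.1047]
orientation: [[-0.987, -0.163, 0.0], [-0.163, 0.987, 0.0], [-0.0, 0.0, -1.0]]
contact_force: [0.2, -0.2, 0.1]
gripper_width: -0.001
gripper_force: 0.0
```

```bash
python3 -m crank '[{"rot":[0,0,0],"xyz":[-0.1,0,0],"claw":0},{"rot":[0,0,0],"xyz":[-0.2,0,0],"claw":0},{"rot":[0,0,0],"xyz":[-0.3,0,0],"claw":0},{"rot":[0,0,0],"xyz":[-0.4,0,0],"claw":0},{"rot":[0,0,0],"xyz":[-0.4,0,0],"claw":0}]'
```

```text
time: 3.82
ee_pos: [0.581, 0.1094, 0.104]
orientation: [[-0.987, -0.163, -0.002], [-0.163, 0.987, -0.0], [0.002, -0.0, -1.0]]
contact_force: [-3.0, -0.4, 2.8]
gripper_width: -0.004
gripper_force: 2.3
```

```bash
python3 -m crank '[{"rot":[0,0,0],"xyz":[-0.1,0,0],"claw":0},{"rot":[0,0,0],"xyz":[-0.2,0,0],"claw":0},{"rot":[0,0,0],"xyz":[-0.3,0,0],"claw":0},{"rot":[0,0,0],"xyz":[-0.3,0,0],"claw":0}]'
```

```text
time: 4.32
ee_pos: [0.5848, 0.1098, 0.104]
orientation: [[-0.987, -0.163, -0.0], [-0.163, 0.987, -0.0], [0.001, -0.0, -1.0]]
contact_force: [-3.6, -1.6, 1.2]
gripper_width: -0.0
gripper_force: 2.1
```

```bash
python3 -m crank '[{"rot":[0,0,0],"xyz":[-0.1,0,0],"claw":0},{"rot":[0,0,0],"xyz":[-0.2,0,0],"claw":0},{"rot":[0,0,0],"xyz":[-0.2,0,0],"claw":0}]'
```

```text
time: 4.7
ee_pos: [0.5855, 0.1099, 0.104]
orientation: [[-0.987, -0.163, -0.003], [-0.163, 0.987, -0.001], [0.003, -0.0, -1.0]]
contact_force: [-7.5, -2.7, 3.9]
gripper_width: -0.003
gripper_force: 3.5
```

8 N, so the catch has likely let go. Withdraw.

```bash
python3 -m crank '[{"rot":[0,0,0],"xyz":[1.5,0,0],"claw":0},{"rot":[0,0,0],"xyz":[5,0,0],"claw":0},{"rot":[0,0,0],"xyz":[9,0,0],"claw":0},{"rot":[0,0,0],"xyz":[12,0,0],"claw":0},{"rot":[0,0,0],"xyz":[13,0,0],"claw":0},{"rot":[0,0,0],"xyz":[13,0,-1],"claw":0},{"rot":[0,0,0],"xyz":[13,0,-4],"claw":0},{"rot":[0,0,0],"xyz":[13,0,-8],"claw":0},{"rot":[0,0,0],"xyz":[13,0,-10],"claw":0},{"rot":[0,0,0],"xyz":[13,0,-10],"claw":0},{"rot":[0,0,0],"xyz":[13,0,-10],"claw":0}]'
python3 - <<'E'
from h import *
from plant import arm
c=dict(arm.capture('scene'));np.savez('s2.npz',**c)
s=arm.sense();w=dict(arm.capture('wrist'));np.savez('w2.npz',p=s['ee_pos'],R=s['orientation'],**w)
a=cv2.resize(c['img'][150:330,230:430],(666,600));b=w['img'];
im=np.zeros((600,800,3),np.uint8);im[:300,:400]=cv2.resize(c['img'][180:330,220:420],(400,300));im[300:,:480]=cv2.resize(b,(480,300));cv2.imwrite('pics/s2.png',im[...,::-1])
print(s['time'],s['ee_pos'],s['contact_force'])
P=cloud(c);sat=cv2.cvtColor(c['img'],cv2.COLOR_RGB2HSV)[...,1]
m=(abs(P[...,2]-.137)<.006)&(sat<60)&(P[...,1]>.06)&(P[...,1]<.29)&(P[...,0]>.44)&(P[...,0]<.6);q=P[m][:,:2].astype(np.float32)
r=cv2.minAreaRect(q);print(len(q),r,cv2.boxPoints(r).round(3).tolist())
E
```

```text
time: 6.08
ee_pos: [0.4591, 0.0893, 0.204]
orientation: [[-0.987, -0.163, 0.0], [-0.163, 0.987, -0.0], [-0.0, -0.0, -1.0]]
contact_force: [-0.0, -0.0, -1.1]
gripper_width: -0.001
gripper_force: 0.0
6.125 [0.45840383 0.08913471 0.2033891 ] [-0.31965346  0.28730876 -0.22569924]
251 ((0.541555643081665, 0.18811941146850586), (0.1852387934923172, 0.0200125090777874), 68.40235900878906) [[0.49799999594688416, 0.10599999874830246], [0.5170000195503235, 0.09799999743700027], [0.5849999785423279, 0.2709999978542328], [0.5659999847412109, 0.27799999713897705]]
```

View pics/s2.png

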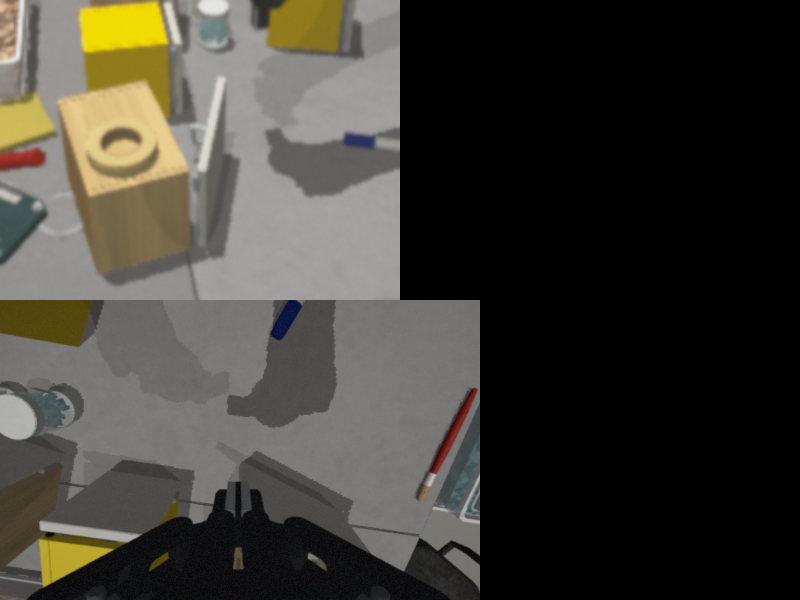

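The door has sprung ajar to about 0.53 rad, with its free end at (0.507,0.10), and there is a clear gap behind it (crop around (215,90)). Now I compute the insertion point and the pushing arc.

```bash
python3 - <<'E'
from h import *
H=np.array([.5775,.2685]);yaw=np.radians(9.4)
def tcp(th,r,off):
    a=yaw-np.pi/2-th;d=np.array([np.cos(a),np.sin(a)]);m=np.array([-d[1],d[0]]);return H+r*d+off*m
R=np.array([[-.987,-.163],[-.163,.987]]);p=np.array([.4591,.0893])
i=tcp(.53,.14,.03);print('ins',i,'cm',(R.T@(i-p)*100).round(1))
c,s=np.cos(-.53),np.sin(-.53);R2=np.array([[c,-s],[s,c]])@R
print(R2.round(3))
for th in np.arange(.53,1.55,.05):print(round(th-.53,2),(R2.T@(tcp(th,.135,.011)-i)*100).round(1),tcp(th,.135,.011).round(3))
E
```

```text
ins [0.55541796 0.12703487] cm [-10.1   2.2]
[[-0.934  0.358]
 [ 0.358  0.934]]
0.0 [1.9 0.5] [0.539 0.139]
0.05 [2.6 0.5] [0.533 0.141]
0.1 [3.3 0.5] [0.527 0.143]
0.15 [3.9 0.5] [0.52  0.146]
0.2 [4.6 0.5] [0.514 0.149]
0.25 [5.3 0.6] [0.508 0.152]
0.3 [5.9 0.8] [0.503 0.156]
0.35 [6.6 0.9] [0.497 0.159]
0.4 [7.2 1.1] [0.492 0.164]
0.45 [7.9 1.4] [0.487 0.168]
0.5 [8.5 1.6] [0.482 0.173]
0.55 [9.1 1.9] [0.477 0.178]
0.6 [9.7 2.2] [0.473 0.183]
0.65 [10.3  2.6] [0.469 0.188]
0.7 [10.9  3. ] [0.465 0.194]
0.75 [11.4  3.4] [0.461 0.199]
0.8 [11.9  3.8] [0.458 0.205]
0.85 [12.4  4.3] [0.455 0.211]
0.9 [12.9  4.7] [0.452 0.217]
0.95 [13.3  5.2] [0.45  0.224]
1.0 [13.8  5.8] [0.448 0.23 ]
```

```bash
python3 -c "
from plant import arm;print(arm.sense()['q'])"
```

```text
[-0.55986993  0.05925838  0.28968792  2.06372264 -0.01936994  1.02318391
  1.4745633 ]
```

```bash
python3 -m crank '[{"rot":[0,0,0.1],"xyz":[-1.5,0.3,0],"claw":0},{"rot":[0,0,0.25],"xyz":[-4.5,0.9,0],"claw":0},{"rot":[0,0,0.4],"xyz":[-7.8,1.6,0],"claw":0},{"rot":[0,0,0.5],"xyz":[-9.6,2.1,0],"claw":0},{"rot":[0,0,0.53],"xyz":[-10.1,2.2,0],"claw":0},{"rot":[0,0,0.53],"xyz":[-10.1,2.2,1],"claw":0},{"rot":[0,0,0.53],"xyz":[-10.1,2.2,3],"claw":0},{"rot":[0,0,0.53],"xyz":[-10.1,2.2,5],"claw":0}]'
python3 - <<'E'
from h import *
from plant import arm
s=arm.sense();c=arm.capture('scene');w=arm.capture('wrist')
im=np.zeros((600,800,3),np.uint8);im[:300,:400]=cv2.resize(c['img'][180:330,220:420],(400,300));im[300:,:480]=cv2.resize(w['img'],(480,300));cv2.imwrite('pics/s3.png',im[:,:480,::-1])
print(s['contact_force'])
E
```

```text
time: 7.18
ee_pos: [0.5532, 0.1266, 0.1529]
orientation: [[-0.934, 0.357, -0.002], [0.357, 0.934, -0.0], [0.001, -0.001, -1.0]]
contact_force: [0.1, 0.3, -0.0]
gripper_width: 0.005
gripper_force: 0.0
[ 0.07601257  0.33576148 -0.041583  ]
```

View pics/s3.png

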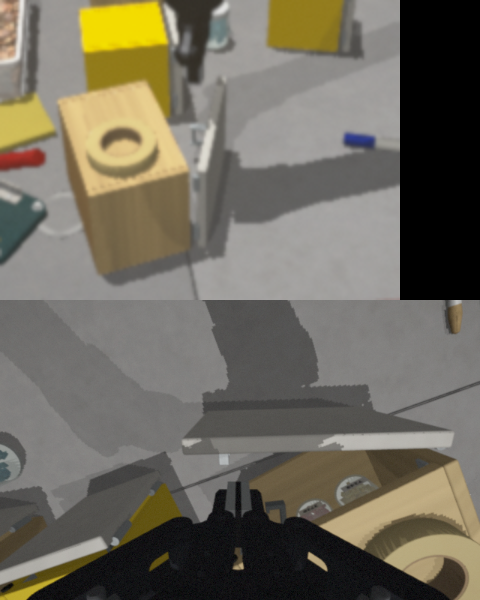

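The wrist view (lower panel) shows the shut fingers at (237,490), behind the door strip at y≈440 and in front of the carcass edge. The way down is clear. I descend and begin the arc.

```bash
python3 -m crank '[{"rot":[0,0,0],"xyz":[0,0,1.5],"claw":0},{"rot":[0,0,0],"xyz":[0,0,3.5],"claw":0},{"rot":[0,0,0],"xyz":[0,0,4.8],"claw":0},{"rot":[0,0,0],"xyz":[0.4,0.2,4.8],"claw":0},{"rot":[0,0,0],"xyz":[1,0.4,4.8],"claw":0},{"rot":[0,0,0],"xyz":[1.5,0.5,4.8],"claw":0},{"rot":[0,0,0],"xyz":[1.9,0.5,4.8],"claw":0},{"rot":[0,0,0.03],"xyz":[2.3,0.5,4.8],"claw":0},{"rot":[0,0,0.06],"xyz":[2.7,0.5,4.8],"claw":0},{"rot":[0,0,0.09],"xyz":[3.1,0.5,4.8],"claw":0},{"rot":[0,0,0.12],"xyz":[3.5,0.5,4.8],"claw":0},{"rot":[0,0,0.15],"xyz":[3.9,0.5,4.8],"claw":0},{"rot":[0,0,0.2],"xyz":[4.6,0.5,4.8],"claw":0}]'
```

```text
time: 8.9
ee_pos: [0.5138, 0.1487, 0.1064]
orientation: [[-0.843, 0.539, 0.001], [0.539, 0.843, 0.0], [-0.001, 0.001, -1.0]]
contact_force: [0.8, 0.7, -0.5]
gripper_width: -0.002
gripper_force: 0.5
```

```bash
python3 - <<'E'
import numpy as np
H=np.array([.5775,.2685]);yaw=np.radians(9.4)
def tcp(th,r=.135,off=.011):
    a=yaw-np.pi/2-th;d=np.array([np.cos(a),np.sin(a)]);m=np.array([-d[1],d[0]]);return H+r*d+off*m
R=np.array([[-.843,.539],[.539,.843]]);p=np.array([.5138,.1487])
for th in np.arange(.73,1.56,.05):print(round(th-.73,2),(R.T@(tcp(th)-p)*100).round(1))
E
```

```text
0.0 [-0.1  0. ]
0.05 [ 0.6 -0. ]
0.1 [ 1.3 -0. ]
0.15 [2. 0.]
0.2 [2.7 0.1]
0.25 [3.3 0.2]
0.3 [4.  0.3]
0.35 [4.6 0.5]
0.4 [5.3 0.6]
0.45 [5.9 0.9]
0.5 [6.6 1.1]
0.55 [7.2 1.4]
0.6 [7.8 1.7]
0.65 [8.4 2.1]
0.7 [8.9 2.5]
0.75 [9.5 2.9]
0.8 [10.   3.3]
```

```bash
python3 -m crank '[{"rot":[0,0,0.05],"xyz":[0.6,0,0],"claw":0},{"rot":[0,0,0.1],"xyz":[1.3,0,0],"claw":0},{"rot":[0,0,0.15],"xyz":[2,0,0],"claw":0},{"rot":[0,0,0.2],"xyz":[2.7,0.1,0],"claw":0},{"rot":[0,0,0.25],"xyz":[3.3,0.2,0],"claw":0},{"rot":[0,0,0.3],"xyz":[4,0.3,0],"claw":0},{"rot":[0,0,0.35],"xyz":[4.6,0.5,0],"claw":0},{"rot":[0,0,0.4],"xyz":[5.3,0.6,0],"claw":0},{"rot":[0,0,0.45],"xyz":[5.9,0.9,0],"claw":0},{"rot":[0,0,0.5],"xyz":[6.6,1.1,0],"claw":0},{"rot":[0,0,0.55],"xyz":[7.2,1.4,0],"claw":0},{"rot":[0,0,0.6],"xyz":[7.8,1.7,0],"claw":0},{"rot":[0,0,0.65],"xyz":[8.4,2.1,0],"claw":0},{"rot":[0,0,0.68],"xyz":[8.7,2.3,0],"claw":0},{"rot":[0,0,0.7],"xyz":[8.9,2.5,0],"claw":0},{"rot":[0,0,0.7],"xyz":[8.9,2.5,0],"claw":0}]'
python3 - <<'E'
from h import *
from plant import arm
s=arm.sense();c=arm.capture('scene');P=cloud(c);cv2.imwrite('pics/s4.png',cv2.resize(c['img'][150:330,220:460],None,fx=2.5,fy=2.5)[...,::-1])
sat=cv2.cvtColor(c['img'],cv2.COLOR_RGB2HSV)[...,1]
m=(abs(P[...,2]-.137)<.006)&(sat<60)&(P[...,1]>.2)&(P[...,1]<.3)&(P[...,0]>.36)&(P[...,0]<.57);q=P[m][:,:2].astype(np.float32)
r=cv2.minAreaRect(q);print(len(q),r,cv2.boxPoints(r).round(3).tolist())
E
```

```text
time: 10.9
ee_pos: [0.4511, 0.217, 0.106]
orientation: [[-0.3, 0.954, -0.001], [0.954, 0.3, -0.001], [-0.0, -0.001, -1.0]]
contact_force: [-0.2, -3.0, 2.3]
gripper_width: -0.001
gripper_force: 1.2
386 ((0.4894837737083435, 0.24020743370056152), (0.17797401547431946, 0.029742391780018806), 17.880992889404297) [[0.4000000059604645, 0.22699999809265137], [0.4090000092983246, 0.19900000095367432], [0.5789999961853027, 0.2529999911785126], [0.5699999928474426, 0.28200000524520874]]
```

View pics/s4.png

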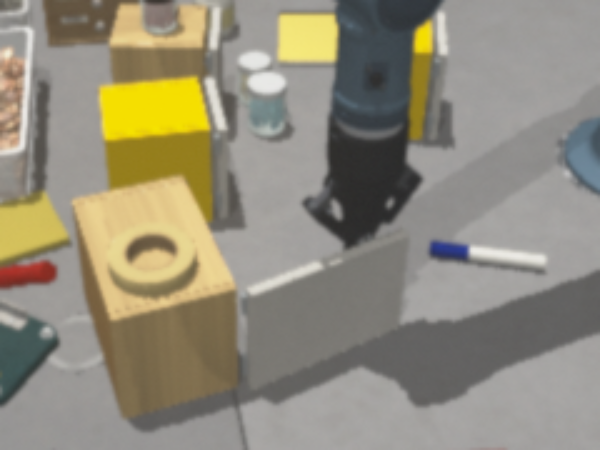

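The door stands nearly square, at about 1.43 rad, with the hand behind it. I give a small further nudge, then back off sideways and rise.

```bash
python3 -m crank '[{"rot":[0,0,0.02],"xyz":[0.3,0,0],"claw":0},{"rot":[0,0,0.04],"xyz":[0.6,0.1,0],"claw":0},{"rot":[0,0,0.05],"xyz":[0.8,0.1,0],"claw":0},{"rot":[0,0,0.05],"xyz":[0.8,0.1,0],"claw":0}]'
```

```text
time: 11.45
ee_pos: [0.4496, 0.2254, 0.1058]
orientation: [[-0.253, 0.968, -0.001], [0.968, 0.253, -0.0], [-0.0, -0.001, -1.0]]
contact_force: [-0.9, -3.0, 0.2]
gripper_width: -0.002
gripper_force: 1.2
```

```bash
python3 -m crank '[{"rot":[0,0,0],"xyz":[-0.5,0,0],"claw":0},{"rot":[0,0,0],"xyz":[-2,0,0],"claw":0},{"rot":[0,0,0],"xyz":[-4.5,0,0],"claw":0},{"rot":[0,0,0],"xyz":[-7,0,-0.5],"claw":0},{"rot":[0,0,0],"xyz":[-8,0,-3],"claw":0},{"rot":[0,0,0],"xyz":[-8,0,-7],"claw":0},{"rot":[0,0,0],"xyz":[-8,0,-11],"claw":0},{"rot":[0,0,0],"xyz":[-8,0,-14],"claw":0},{"rot":[0,0,0],"xyz":[-8,0,-15],"claw":0},{"rot":[0,0,0],"xyz":[-8,0,-15],"claw":0},{"rot":[0,0,0],"xyz":[-8,0,-15],"claw":0}]'
python3 - <<'E'
from h import *
from plant import arm
s=arm.sense();c=arm.capture('scene');P=cloud(c);cv2.imwrite('pics/s5.png',cv2.resize(c['img'][130:340,200:460],None,fx=2.5,fy=2.5)[...,::-1])
sat=cv2.cvtColor(c['img'],cv2.COLOR_RGB2HSV)[...,1]
m=(abs(P[...,2]-.137)<.006)&(sat<60)&(P[...,1]>.2)&(P[...,1]<.3)&(P[...,0]>.36)&(P[...,0]<.57);q=P[m][:,:2].astype(np.float32)
r=cv2.minAreaRect(q);print(len(q),r,s['contact_force'])
E
```

```text
time: 12.82
ee_pos: [0.4695, 0.1474, 0.2547]
orientation: [[-0.252, 0.968, -0.002], [0.968, 0.252, -0.001], [-0.001, -0.003, -1.0]]
contact_force: [0.2, -0.2, 0.3]
gripper_width: -0.0
gripper_force: 0.0
362 ((0.48547327518463135, 0.2527742385864258), (0.17477193474769592, 0.015568329021334648), 14.948846817016602) [ 0.21600867 -0.22582148  0.31623389]
```

View pics/s5.png

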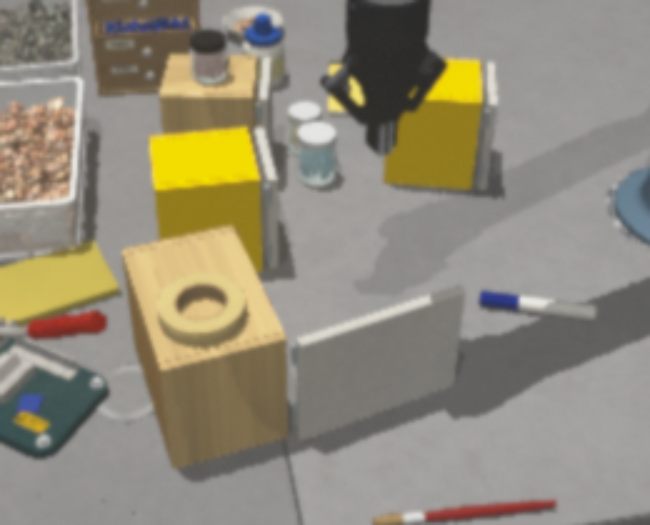

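The picture shows the door at (380,365) standing about square (1.47 rad). The hand is clear of everything, the tape and jars are in place, and the narrow cupboard at (265,95) is shut. I hand the job in.

```bash
python3 -c "
from plant import arm;print(arm.close_job())"
```

```text
the job is handed in; nothing more can be done
None
```

The wide cupboard's door was pressed in, sprang ajar by itself and was pushed open to about 1.47 rad (84°); the last picture shows it standing clear of the hand, nothing else visibly moved, and the job was handed in at about 13 s.

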